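# Aim the cooling blower and start it

### The job

Aim the small swivel blower at the lidded steel canister that stands on the round trivet: push the blower's tail rod round with a fingertip until the nozzle points straight at the middle of the canister, and then press the button on top of the blower right down to start it, and let it come up again. Only push and press: do not take the rod between the fingers, do not press the button before the aim is right, keep the fingers off the nozzle, and leave the canister and the other things on the cart where they stand.

Things in the scene. Friction and masses are not known exactly. Their poses are not given: they have to be found in the camera images.
- hub (a point): Point on the blower's upright swivel axis, at the height of the rod and nozzle axes (100 mm above the cart). Its axes turn with the head: x points out along the nozzle, -x along the tail rod, z up. The head is a grey plastic drum of 42 mm radius, from 68 to 120 mm above the cart, on a black fixed foot (58 mm radius, 14 mm thick) with a steel column. It turns stiffly (about 0.12 N m, so 1.3 N at 95 mm from the axis) and stays where it is left.
- rod_end (a point): Centre of the black rubber ball (20 mm in diameter) at the free end of the tail rod: a level steel rod 12 mm in diameter, opposite to the nozzle, from the drum to 140 mm from the swivel axis.
- nozzle_mouth (a point): Centre of the mouth of the nozzle, a level grey cone, 42 mm wide at the drum and 26 mm at the mouth, which lies 102 mm from the swivel axis.
- head (a joint): Swivel angle of the head, rad, growing anticlockwise seen from above; 0 is the middle of its range, stops at -2.7 and 2.7.
- start_button_top (a point): Centre of the top of the white push button (28 mm across) on top of the blower's drum, on the swivel axis. It goes 6 mm down against a spring, which takes 5 N at the bottom, and comes up by itself.
- start_button (a joint): Travel of the button, m: 0 up, 0.006 fully down.
- canister_center (a point): Point on the axis of the lidded steel canister, 36 mm above its underside. Canister: steel, 73 mm across, 72 mm to the top of the lid and 93 mm to the top of the black knob on the lid; stands loose on the trivet.
- canister: The canister; origin at the centre of its underside, z up.
- trivet: Round silicone trivet, 150 mm across, 8 mm thick, fixed; origin at the centre of its underside.
- cup: Open steel cup without a lid, 70 mm across, 80 mm tall; stands on the other side of the blower from the canister, to be left alone.
- tape_gun: White plastic tape gun body lying on its side: drum 90 mm across and 50 mm tall with a nose and a 100 mm handle, to be left alone.
- clamp: Small chrome C-clamp lying flat, about 100 x 90 mm, 24 mm tall, to be left alone.
- glue: Small white bottle with black cap, 32 mm across, 100 mm tall, standing, to be left alone.
- scraper: Spatula-like scraper lying flat, to be left alone.
- blower: The blower as a whole; origin at the centre of the underside of its fixed foot; nothing of it can be lifted.
Not all that is in view belongs to the job. What is shaped like the canister but turquoise is not meant.

How it is judged:
By the outcome, as a careful person would: the job done as asked, in the order asked, and still so for the second after the job is handed in, with the robot touching nothing.
It also fails if it takes over 51 s, if anything falls off the work surface, if the arm or the gripper's body presses on something with over 40 N, if the wrist force passes 120 N, or if a joint passes its speed limit or range.

### The arm

A 7-joint arm with a two-finger parallel gripper is mounted at the origin on the work surface. World frame = base frame: x ahead of the robot, y to its left, z up, the work surface at z = 0. Lengths are in m, angles in rad, forces in N, time in s.
With the tool pointing down it reaches from about 0.4 to 0.85 m from the base axis. Payload 4.4 kg.
Tool frame: the origin (TCP) lies midway between the tips of the shut fingers; the grasp point (between the pads) lies 19 mm behind it (grasp_offset is the z of the grasp point in the tool frame, in m); z points along the fingers, y is the line along which they close (so a half turn about z gives the same grasp; the last joint's range is limited). The gripper opens to 94 mm and grips with 3 to 60 N. Pads are 16 mm wide; open, the fingers measure 119 mm over their backs; the gripper's body (75 mm by 177 mm) begins 78 mm behind the grasp point.
Start: joints at [-1.215, 0.628, 0.038, 1.517, -0.027, 0.996, -0.02], TCP at [0.266, 0.593, 0.205] pointing down, gripper open.
Joint ranges: [-3.06, 3.06], [-0.37, 2.12], [-1.25, 1.32], [0.18, 2.47], [-1.1, 4.24], [0.23, 1.98], [-2.94, 2.94]. Speed limits (rad/s): [2.57, 2.57, 3.14, 3.14, 3.14, 3.14, 3.14].

### API

Orientations are given as a rotation vector (axis times angle).
In Python, from bench import * gives the robot as it stands.
- The arm moves only by the tool drive_tool, never from a script. Its argument "rows" is a list of rows, each a list of 2 entries, a list of its own where there are three numbers: the shift along the tool's x, y, z each as a share of 3 cm, from -1 to 1, then the turn, a rotation vector about the tool's x, y, z each as a share of 5 degrees, from -1 to 1. A call has 1 to 12 rows; each row shifts and turns the commanded pose from where the row before left it, along the tool's axes as they then stand; what a row does not reach is not made up. A row lasts 1/10 s, in which the tool goes at most 50 mm and 8.59 degrees, less where a joint would pass 70% of its speed; a pose out of reach is approached as far as the arm can. A call with a number of a shift or a turn outside -1 to 1 is refused whole. A call with a gripper value outside its range is refused whole. "fingers" is the closure, from 0 (fully open) to 1 (shut), set as the call begins (left out, the last holds). The fingers move at their own pace and stop on an object; the grip force is fixed at half the most. Time passes only in rows, so rows that do not move let the fingers close. It gives the time, the measured TCP pose, the force, the opening and the grip force at its end, in the units of the state.
- get_obs(): the state, without advancing time (a new reading comes with each control period).
- capture(name): name is "scene" or "top"; returns a dict with "pixels" (400x640x3 uint8, red, green, blue), "range_z" (400x640 float32, m along the optical axis (not along the pixel's ray), 0 where there is no reading), "vertical_fov" (degrees; the focal length in pixels is half the picture's height over the tangent of half this angle, whatever the lens; pixels are square), "cx", "cy" (the principal point, pixels), "position" and "orientation" of the camera in the world. Camera axes: x right, y down, z forward; pixel columns grow to the right and rows downward; lengths in m; the calibration is good to about 2 mm. A picture is of the moment at which its call begins.
- hand_in(): hands the job in; it is judged then, once.
The state is a dict: "t": time; "q": joint angles; "qvel": joint speeds; "tau": joint torques, N m; "position": TCP position; "tcp_rot": TCP orientation; "ft_force": force on the tool from outside, world axes, zero at the start; "ft_torque": the same for the moment, N m; "gripper_width": opening from 0.0 (shut) to 1.0 (fully open); "grip_force": force on a finger pad.
Only numpy, scipy, OpenCV 4.12 (cv2) and the standard library are available. Lean on these libraries where they do the work, as an engineer would, in place of code of your own. Each camera call takes 0.05 s, during which the arm holds its last target. There are 200 camera calls.

## Working session

There is one attempt and no reset: what is moved stays moved. The work goes in short steps, Python scripts to look and compute and a tool call to move; the robot and the scene stay as the last step left them, time stands still between calls to the robot, and variables do not carry over. Pictures are saved under pics/ and viewed, at most 10 in all, crops included, and the job is handed in when it is done.

Besides the shell and the picture viewer there is one more tool, called after "Call:" as name([rows], argument=value, ...), one row to a line, values as JSON. drive_tool: Moves the arm, as the interface text tells. Shift numbers are shares of 3 cm and turn numbers shares of 5 degrees, none past 1 either way. Its arguments: {"type":"object","properties":{"rows":{"type":"array"},"fingers":{"type":"number"}},"required":["rows"]}

```bash
mkdir -p pics; cat > h.py <<'E'
from bench import *
import numpy as np, cv2
from scipy.spatial.transform import Rotation as R
def cam(n):
    c=capture(n); o=np.array(c["orientation"],float)
    c["R"]=R.from_rotvec(o).as_matrix() if o.shape==(3,) else (o if o.shape==(3,3) else None)
    c["f"]=200/np.tan(np.radians(c["vertical_fov"])/2); return c
def ray(c,u,v): return c["R"]@np.array([(u-c["cx"])/c["f"],(v-c["cy"])/c["f"],1])
def onz(c,u,v,z):
    d=ray(c,u,v); p=np.array(c["position"]); return p+d*(z-p[2])/d[2]
def cloud(c):
    v,u=np.mgrid[:400,:640]; z=c["range_z"]
    P=np.stack([(u-c["cx"])/c["f"]*z,(v-c["cy"])/c["f"]*z,z],-1)
    return P@c["R"].T+np.array(c["position"])
def save(c,n): cv2.imwrite("pics/"+n,c["pixels"][...,::-1])
E
python3 - <<'E'
from h import *
for n in("scene","top"):
    c=cam(n); save(c,n+"1.png"); print(n,c["position"],c["orientation"],c["f"],c["cx"],c["cy"])
    np.savez(n+".npz",**{k:c[k] for k in("pixels","range_z","R","f","cx","cy","position")})
o=get_obs();print(o["t"],o["position"],o["tcp_rot"],o["gripper_width"],R.from_rotvec(o["tcp_rot"]).as_matrix())
E
```

```text
scene [1.29214087 0.02929868 0.85713141] [-1.78313832 -1.68287181  0.70241905] 417.10168548123323 320.11191921631973 203.6075805008681
top [0.39620239 0.09780621 1.02251131] [-2.12936544  2.16752036 -0.17179143] 418.92765959707674 317.39767784619136 200.33827440355873
0.1 [0.26588472 0.59252679 0.2046898 ] [-6.57624640e-01 -3.07169746e+00  2.48077860e-03] 1.001438019815759 [[-9.12347171e-01  4.09416982e-01 -6.11235812e-04]
 [ 4.09417435e-01  9.12345965e-01 -1.48438781e-03]
 [-5.00750519e-05 -1.60452762e-03 -9.99998711e-01]]
```

View pics/scene1.png

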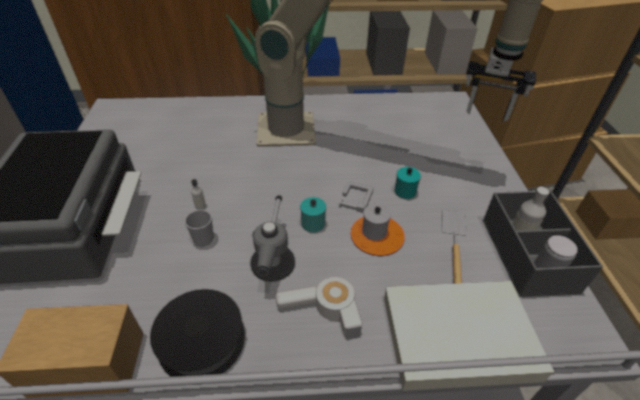

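View pics/top1.png

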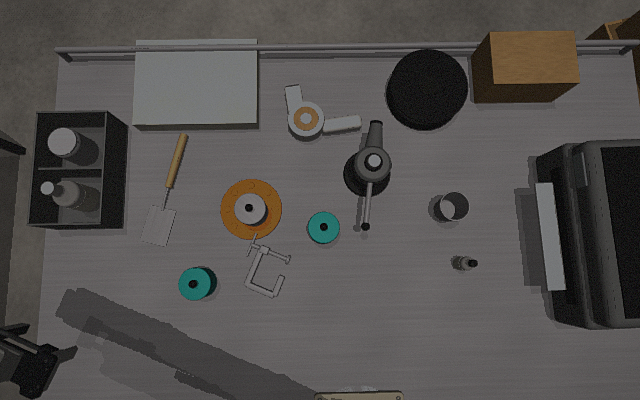

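The top view shows the blower button at about (373,161), rod ball at (365,226), nozzle mouth at (376,122), and the steel canister on the orange trivet with its knob at (249,208). Turquoise decoys are at (323,227) and (197,284), and the cup is at (452,206). The scene view agrees. Next I'll measure these.

```bash
cat >> h.py <<'E'
def blob(c,m,box):
    u0,u1,v0,v1=box; k=np.zeros((400,640),np.uint8); k[v0:v1,u0:u1]=m[v0:v1,u0:u1]
    n,l,s,ce=cv2.connectedComponentsWithStats(k); i=1+np.argmax(s[1:,4]); return ce[i],s[i,4],l==i
def measure(c):
    P=c["pixels"].astype(int); mx,mn=P.max(-1),P.min(-1); C=cloud(c); r={}
    b,_,_=blob(c,((mn>150)).astype(np.uint8),(355,392,145,178)); r["button"]=(b,onz(c,*b,.126))
    return r
E
python3 - <<'E'
from h import *
d=np.load("top.npz"); c={k:d[k] for k in d.files}
P=c["pixels"].astype(int); mn=P.min(-1); C=cloud(c); Z=C[...,2]
np.set_printoptions(precision=4,suppress=True)
print("table z",np.median(Z[240:300,330:420]), "button px",P[161,373],Z[161,373],"ball",P[226,365],Z[226,365],"knob",P[208,249],Z[208,249],"lid",P[200,245],Z[200,245])
print("button",measure(c))
# ball
b,a,_=blob(c,(P.max(-1)<45).astype(np.uint8),(355,376,216,238));print("ball",b,a,onz(c,*b,.10))
b,a,_=blob(c,(P.max(-1)<60).astype(np.uint8),(238,260,198,220));print("knob",b,a,onz(c,*b,.101))
hsv=cv2.cvtColor(c["pixels"],cv2.COLOR_RGB2HSV)
o=((hsv[...,0]<22)&(hsv[...,1]>150)).astype(np.uint8)
_,_,m=blob(c,o,(210,290,170,250)); cn,_=cv2.findContours(m.astype(np.uint8),0,1); e=cv2.fitEllipse(cv2.convexHull(max(cn,key=cv2.contourArea)));print("trivet",e,onz(c,*e[0],.008))
m=np.zeros_like(o);m[185:232,225:273]=(np.abs(Z[185:232,225:273]-.08)<.006);
print("lid cloud",C[m>0].mean(0),m.sum(), np.ptp(C[m>0],axis=0))
# drum/rod/nozzle: cloud near 0.1
for nm,(u0,u1,v0,v1) in dict(drum=(345,400,140,185),rod=(355,380,186,232),noz=(360,392,112,146)).items():
    q=C[v0:v1,u0:u1].reshape(-1,3); 
    q=q[(q[:,2]>.085)&(q[:,2]<.125)]; print(nm,len(q),q.mean(0),q.min(0),q.max(0))
for nm,zz,(u0,u1,v0,v1) in (("tapegun",.02,(280,365,80,145)),("cup",.03,(425,475,185,225)),("turq",.03,(300,345,205,250)),("clamp",.012,(240,295,232,300)),("glue",.03,(448,482,250,276))):
    q=C[v0:v1,u0:u1].reshape(-1,3); q=q[(q[:,2]>zz)&(q[:,2]<.2)]; print(nm,len(q),q.min(0),q.max(0))
cv2.imwrite("pics/crop1.png",cv2.resize(c["pixels"][100:250,220:400,::-1],None,fx=4,fy=4,interpolation=2))
E
```

```text
table z 0.00017959697956770881 button px [121 123 124] 0.14094669150861983 ball [26 21 21] 0.10830800883758984 knob [15 14 16] 0.10042135806382424 lid [116 112 111] 0.08147849892224546Traceback (most recent call last):
  File "<stdin>", line 6, in <module>
  File "h.py", line 21, in measure
    b,_,_=blob(c,((mn>150)).astype(np.uint8),(355,392,145,178)); r["button"]=(b,onz(c,*b,.126))
          ~~~~^^^^^^^^^^^^^^^^^^^^^^^^^^^^^^^^^^^^^^^^^^^^^^^^^
  File "h.py", line 18, in blob
    n,l,s,ce=cv2.connectedComponentsWithStats(k); i=1+np.argmax(s[1:,4]); return ce[i],s[i,4],l==i
                                                      ~~~~~~~~~^^^^^^^^^
    return _wrapfunc(a, 'argmax', axis=axis, out=out, **kwds)
    return bound(*args, **kwds)
ValueError: attempt to get argmax of an empty sequence
```

```bash
sed -i 's/mn>150/mn>100/' h.py
cat > m.py <<'E'
from h import *
d=np.load("top.npz"); c={k:d[k] for k in d.files}
P=c["pixels"].astype(int); mn=P.min(-1); C=cloud(c); Z=C[...,2]
np.set_printoptions(precision=4,suppress=True)
b,a,m=blob(c,((mn>100)&(Z>.12)).astype(np.uint8),(355,392,145,178));print("button",b,a,onz(c,*b,.14),C[m].mean(0))
b,a,_=blob(c,(P.max(-1)<45).astype(np.uint8),(355,376,216,238));print("ball",b,a,onz(c,*b,.10))
b,a,_=blob(c,(P.max(-1)<60).astype(np.uint8),(238,260,198,220));print("knob",b,a,onz(c,*b,.101))
hsv=cv2.cvtColor(c["pixels"],cv2.COLOR_RGB2HSV)
o=((hsv[...,0]<22)&(hsv[...,1]>150)).astype(np.uint8)
_,_,m=blob(c,o,(210,290,170,250)); cn,_=cv2.findContours(m.astype(np.uint8),0,1); e=cv2.fitEllipse(cv2.convexHull(max(cn,key=cv2.contourArea)));print("trivet",e,onz(c,*e[0],.008))
m=np.zeros_like(o);m[185:232,225:273]=(np.abs(Z[185:232,225:273]-.08)<.006);
print("lid cloud",C[m>0].mean(0),m.sum(), np.ptp(C[m>0],axis=0))
for nm,(u0,u1,v0,v1) in dict(drum=(345,400,140,185),rod=(355,380,186,232),noz=(360,392,112,146)).items():
    q=C[v0:v1,u0:u1].reshape(-1,3); 
    q=q[(q[:,2]>.085)&(q[:,2]<.127)]; print(nm,len(q),q.mean(0),q.min(0),q.max(0))
for nm,zz,(u0,u1,v0,v1) in (("tapegun",.02,(280,365,80,145)),("cup",.03,(425,475,185,225)),("turq",.03,(300,345,205,250)),("clamp",.012,(240,295,232,300)),("glue",.03,(448,482,250,276))):
    q=C[v0:v1,u0:u1].reshape(-1,3); q=q[(q[:,2]>zz)&(q[:,2]<.2)]; print(nm,len(q),q.min(0),q.max(0))
cv2.imwrite("pics/crop1.png",cv2.resize(c["pixels"][100:250,220:400,::-1],None,fx=4,fy=4,interpolation=2))
E
python3 m.py
```

```text
button [374.055  160.3119] 109 [ 0.6144 -0.0367  0.14  ] [ 0.6141 -0.0366  0.141 ]
ball [365.0179 226.0893] 56 [ 0.4756 -0.0171  0.1   ]
knob [248.451  207.4314] 51 [0.5215 0.2401 0.101 ]
trivet ((250.7449188232422, 208.85276794433594), (59.85211181640625, 61.02723693847656), 59.20567321777344) [0.5305 0.2488 0.008 ]
lid cloud [0.5219 0.2407 0.0802] 750 [0.0712 0.0704 0.0105]
drum 1029 [ 0.614  -0.0343  0.1167] [ 0.5685 -0.0785  0.0851] [0.6715 0.0056 0.1267]
rod 262 [ 0.5122 -0.0219  0.1054] [ 0.4664 -0.036   0.0982] [ 0.5653 -0.0076  0.1141]
noz 374 [ 0.6825 -0.0447  0.1136] [ 0.6542 -0.0636  0.0999] [ 0.7167 -0.0231  0.1222]
tapegun 2065 [ 0.6987 -0.0248  0.0203] [0.8353 0.1611 0.0563]
cup 519 [ 0.4872 -0.2598  0.03  ] [ 0.5552 -0.1912  0.0838]
turq 790 [0.4414 0.0384 0.0323] [0.5125 0.1093 0.0958]
clamp 757 [0.32   0.1535 0.012 ] [0.4711 0.2629 0.026 ]
glue 239 [ 0.3746 -0.2632  0.0304] [ 0.4069 -0.235   0.1029]
```

View pics/crop1.png

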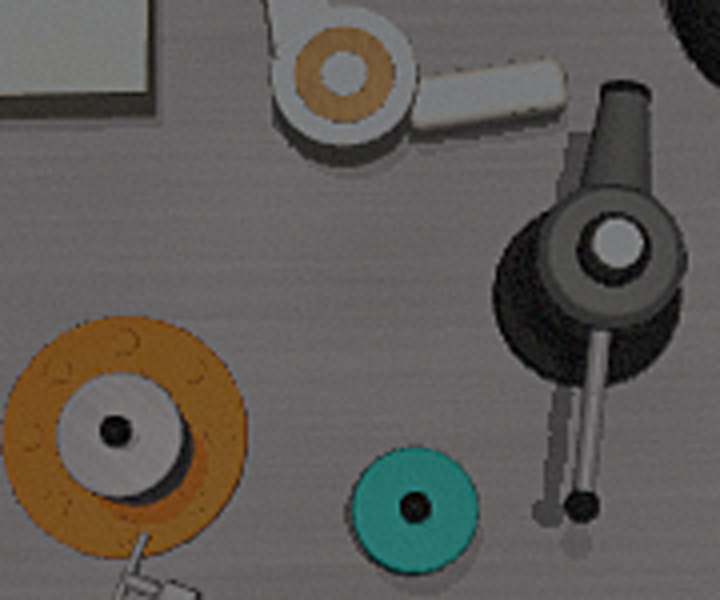

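Canister axis is at about (0.522, 0.2405), off the trivet's centre, and the hub is at (0.614, -0.037). The nozzle's yaw is now -8° and needs to be about 108.5°, so I'll push the rod anticlockwise from its +y side.

Call:
drive_tool([
  [[-0.79,-0.72,0],[0,0,0]],
  [[-0.79,-0.72,0],[0,0,0]],
  [[-0.79,-0.72,0],[0,0,0]],
  [[-0.79,-0.72,0],[0,0,0]],
  [[-0.79,-0.72,0],[0,0,0]],
  [[-0.79,-0.72,0],[0,0,0]],
  [[-0.79,-0.72,0],[0,0,0]],
  [[-0.79,-0.72,0],[0,0,0]],
  [[-0.79,-0.72,0],[0,0,0]],
  [[-0.79,-0.72,0],[0,0,0]],
  [[-0.79,-0.72,0],[0,0,0]],
  [[-0.79,-0.72,0],[0,0,0]],
], fingers=1)

```text
t: 1.3
position: [0.4196, 0.2388, 0.2053]
tcp_rot: [-0.657, -3.072, 0.001]
ft_force: [0.3, 0.2, -0.5]
gripper_width: 0.022
grip_force: 0.0
```

Call:
drive_tool([
  [[-0.79,-0.72,0],[0,0,0]],
  [[-0.79,-0.72,0],[0,0,0]],
  [[-0.79,-0.72,0],[0,0,0]],
  [[-0.79,-0.72,0],[0,0,0]],
  [[-0.79,-0.72,0],[0,0,0]],
  [[-0.79,-0.72,0],[0,0,0]],
  [[-0.79,-0.72,0],[0,0,0]],
  [[-0.79,-0.72,0],[0,0,0]],
  [[0,0,0],[0,0,-0.8]],
  [[0,0,0],[0,0,-0.8]],
  [[0,0,0],[0,0,-0.8]],
  [[0,0,0],[0,0,-0.8]],
])

```text
t: 2.5
position: [0.5213, 0.0047, 0.2051]
tcp_rot: [-0.22, -3.133, 0.0]
ft_force: [0.4, 0.2, 0.3]
gripper_width: 0.003
grip_force: 0.0
```

```bash
cat > st.py <<'E'
from h import *
np.set_printoptions(precision=4,suppress=True)
o=get_obs();M=R.from_rotvec(o["tcp_rot"]).as_matrix()
print(o["t"],np.array(o["position"]),"F",np.array(o["ft_force"]),o["gripper_width"],"q",np.array(o["q"]))
print("xyaw",np.degrees(np.arctan2(M[1,0],M[0,0])),"z",M[:,2])
E
python3 st.py
```

```text
2.5 [0.5213 0.0047 0.2051] F [0.4009 0.1566 0.325 ] 0.0027067429113549987 q [-0.0702  0.4454  0.0105  1.8738 -0.0063  0.8234  1.3744]
xyaw 171.9834421569984 z [-0.001 -0.    -1.   ]
```

Call:
drive_tool([
  [[0,0,0],[0,0,1]],
  [[0,0,0],[0,0,1]],
  [[0,0,0],[0,0,1]],
  [[0,0,0],[0,0,1]],
  [[0,0,0],[0,0,1]],
  [[0,0,0],[0,0,1]],
  [[0,0,0],[0,0,1]],
  [[0,0,0],[0,0,1]],
  [[0,0,0],[0,0,1]],
  [[0,0,0],[0,0,1]],
  [[0,0,0],[0,0,1]],
  [[0,0,0],[0,0,1]],
])

```text
t: 3.7
position: [0.5213, 0.0049, 0.2052]
tcp_rot: [-1.765, -2.598, 0.001]
ft_force: [0.2, -0.7, -0.5]
gripper_width: 0.004
grip_force: 0.0
```

Call:
drive_tool([
  [[0,0,0],[0,0,1]],
  [[0,0,0],[0,0,1]],
  [[0,0,0],[0,0,1]],
  [[0,0,0],[0,0,1]],
  [[0,0,0],[0,0,1]],
  [[0,0,0],[0,0,1]],
  [[0,0,0.8],[0,0,0]],
  [[0,0,0.8],[0,0,0]],
  [[0,0,0.8],[0,0,0]],
  [[0,0,0.8],[0,0,0]],
  [[0,0,0.7],[0,0,0]],
  [[0,0,0],[0,0,0]],
])

```text
t: 4.9
position: [0.5193, 0.005, 0.086]
tcp_rot: [-2.371, -2.055, 0.007]
ft_force: [-0.6, 0.5, 0.6]
gripper_width: 0.006
grip_force: 0.0
```

```bash
python3 st.py
```

```text
4.9 [0.5193 0.005  0.086 ] F [-0.598   0.5047  0.5638] 0.005582632532930013 q [-0.2893  0.6497  0.3416  1.9907 -0.3851  0.5695  0.1741]
xyaw 81.83191927638576 z [-0.0058 -0.0001 -1.    ]
```

Call:
drive_tool([
  [[-0.16,0,0],[0,0,0]],
  [[-0.16,0,0],[0,0,0]],
  [[-0.16,0,0],[0,0,0]],
  [[-0.235,-0.025,0],[0,0,-0.8]],
  [[-0.235,-0.025,0],[0,0,-0.8]],
  [[-0.235,-0.025,0],[0,0,-0.8]],
  [[-0.235,-0.025,0],[0,0,-0.8]],
  [[-0.235,-0.025,0],[0,0,-0.8]],
])

```text
t: 5.7
position: [0.5167, -0.0444, 0.0895]
tcp_rot: [1.976, 2.441, 0.003]
ft_force: [0.2, 1.6, -0.5]
gripper_width: 0.001
grip_force: 0.9
```

```bash
cat >> st.py <<'E'
H=np.array([.6143,-.0367]); p=np.array(o["position"])[:2]-H; print("r",np.hypot(*p),"yaw",np.degrees(np.arctan2(p[1],p[0]))%360)
E
python3 st.py
cat > look.py <<'E'
from h import *
import sys
c=cam("top"); C=cloud(c); Z=C[...,2]; P=c["pixels"].astype(int)
H=np.array([.6143,-.0367])
dx=C[...,0]-H[0]; dy=C[...,1]-H[1]; r=np.hypot(dx,dy); a=np.degrees(np.arctan2(dy,dx))
n=(r>.06)&(r<.1)&(Z>.097)&(Z<.126)   # nozzle top crest and rod
hist,e=np.histogram(a[n],bins=np.arange(-180,181,10)); print([(int(x),int(h)) for h,x in zip(hist,e) if h>5])
if len(sys.argv)>1: save(c,sys.argv[1])
E
python3 look.py t2.png
```

```text
5.7 [ 0.5167 -0.0444  0.0895] F [ 0.2115  1.576  -0.4779] 0.0012067722110415922 q [-0.1229  0.6258  0.232   1.9964 -0.2643  0.5453  0.5029]
xyaw 102.01335351648017 z [ 0.0024  0.0007 -1.    ]
r 0.09789568772058067 yaw 184.52062847121852
[(0, 61), (10, 101), (20, 67)]
```

View pics/t2.png

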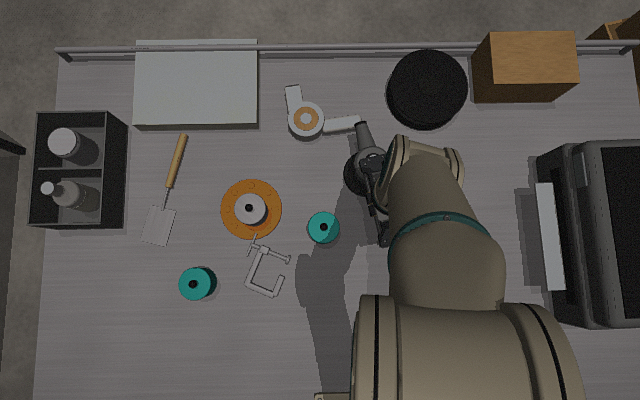

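The nozzle has turned to about 13–15° (mouth at pixel (361,127)) with light contact and nothing else touched. I'll keep pushing.

Call:
drive_tool([
  [[-0.235,-0.03,0.05],[0,0,-0.8]],
  [[-0.235,-0.03,0.05],[0,0,-0.8]],
  [[-0.235,-0.03,0],[0,0,-0.8]],
  [[-0.235,-0.03,0],[0,0,-0.8]],
  [[-0.235,-0.03,0],[0,0,-0.8]],
  [[-0.235,-0.03,0],[0,0,-0.8]],
  [[-0.235,-0.03,0],[0,0,-0.8]],
  [[-0.235,-0.03,0],[0,0,-0.8]],
  [[-0.235,-0.03,0],[0,0,-0.8]],
  [[-0.235,-0.03,0],[0,0,-0.8]],
])

```text
t: 6.75
position: [0.5424, -0.1085, 0.086]
tcp_rot: [-1.025, -2.969, -0.001]
ft_force: [-1.4, 1.8, 0.5]
gripper_width: 0.008
grip_force: 0.8
```

```bash
python3 st.py; python3 look.py
```

```text
6.75 [ 0.5424 -0.1085  0.086 ] F [-1.3697  1.7704  0.4509] 0.007721427985000282 q [ 0.1308  0.6551  0.0249  1.8991 -0.0283  0.588   1.0804]
xyaw 141.92601658583612 z [-0.0002  0.0005 -1.    ]
r 0.10166855520320199 yaw 224.96583692335665
[(40, 54), (50, 113), (60, 77)]
```

Call:
drive_tool([
  [[-0.235,-0.02,0],[0,0,-0.8]],
  [[-0.235,-0.02,0],[0,0,-0.8]],
  [[-0.235,-0.02,0],[0,0,-0.8]],
  [[-0.235,-0.02,0],[0,0,-0.8]],
  [[-0.235,-0.02,0],[0,0,-0.8]],
  [[-0.235,-0.02,0],[0,0,-0.8]],
  [[-0.235,-0.02,0],[0,0,-0.8]],
  [[-0.235,-0.02,0],[0,0,-0.8]],
  [[-0.235,-0.02,0],[0,0,-0.8]],
  [[-0.235,-0.02,0],[0,0,-0.8]],
])

```text
t: 7.8
position: [0.6044, -0.1389, 0.0858]
tcp_rot: [0.05, -3.139, 0.001]
ft_force: [-0.7, 0.2, 0.5]
gripper_width: 0.007
grip_force: 0.8
```

```bash
python3 st.py; cat >> look.py <<'E'
z=(r>.05)&(r<.1)&(Z>.09)&(Z<.126)&(dy>0)
q=np.stack([C[...,0][z],C[...,1][z]],1).astype(np.float32); l=cv2.fitLine(q,2,0,.01,.01).ravel(); print("noz line yaw",np.degrees(np.arctan2(l[1],l[0]))%180,"through",l[2:],"mean dir",np.degrees(np.arctan2(*(q.mean(0)-H)[::-1])),len(q))
d=np.array([.522,.2405])-H; print("target",np.degrees(np.arctan2(d[1],d[0])))
E
python3 look.py t3.png
```

```text
7.8 [ 0.6044 -0.1389  0.0858] F [-0.715   0.2341  0.492 ] 0.006736389756731335 q [ 0.2862  0.7344 -0.1743  1.7044  0.1791  0.7198  1.6233]
xyaw -178.17735030945892 z [-0.0017 -0.001  -1.    ]
r 0.10266679134075073 yaw 264.4906811613644
[(-90, 37), (80, 62), (90, 118), (100, 70)]
noz line yaw 89.45981 through [0.607812   0.03543771] mean dir 95.13940518922014 339
target 108.41634428428166
```

View pics/t3.png

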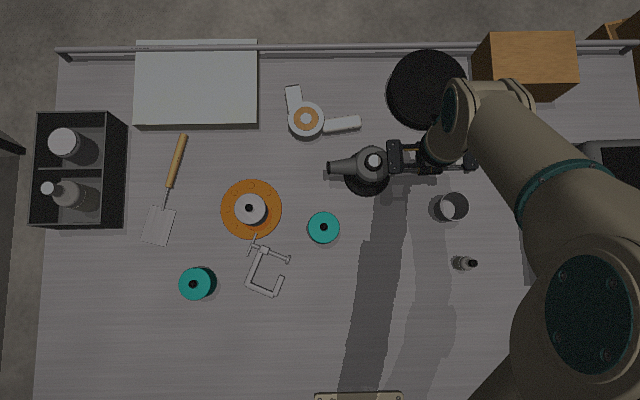

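Nozzle is at about 95° (pixel (330,169) mouth, button (374,160)), target 108.4°. I'll push about 12° more, back off and lift clear, then measure.

Call:
drive_tool([
  [[-0.18,-0.02,0],[0,0,-0.6]],
  [[-0.18,-0.02,0],[0,0,-0.6]],
  [[-0.18,-0.02,0],[0,0,-0.6]],
  [[-0.18,-0.02,0],[0,0,-0.6]],
  [[0,0,0],[0,0,0]],
  [[0.4,0,0],[0,0,0]],
  [[0.6,0,0],[0,0,0]],
  [[0.8,0,0],[0,0,0]],
  [[0.8,0,0],[0,0,0]],
  [[0,0,-1],[0,0,0]],
  [[0,0,-1],[0,0,0]],
  [[0,0,0],[0,0,0]],
])

```text
t: 9.05
position: [0.5539, -0.1575, 0.1495]
tcp_rot: [-0.371, 3.112, -0.005]
ft_force: [-0.0, 0.2, -0.1]
gripper_width: 0.008
grip_force: 0.0
```

```bash
python3 st.py; python3 look.py t4.png
```

```text
9.05 [ 0.5539 -0.1575  0.1495] F [-0.0431  0.1748 -0.0748] 0.007511138779913419 q [ 0.3997  0.5963 -0.2644  1.7911  0.2125  0.7738  1.8358]
xyaw -166.385216512041 z [ 0.0078 -0.0021 -1.    ]
r 0.13511127934885425 yaw 243.43555307091265
[(-80, 93), (90, 44), (100, 107), (110, 102), (120, 7)]
noz line yaw 102.66936 through [0.59201366 0.03255806] mean dir 107.83746043809936 339
target 108.41634428428166
```

View pics/t4.png

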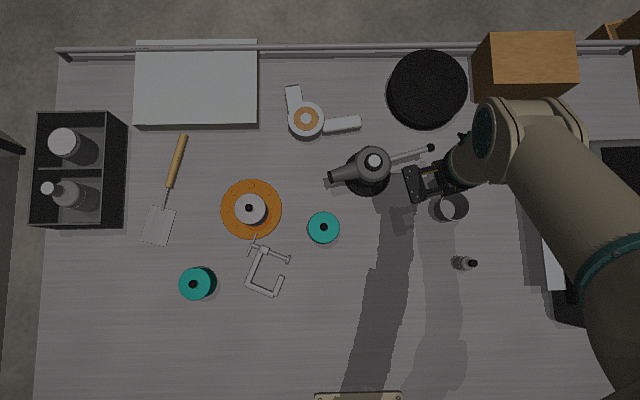

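The ball is visible at (431,147), the button at (374,160) and the nozzle mouth at (329,177). I'll compare the ball-to-button and nozzle lines with the canister's bearing.

```bash
cat > aim.py <<'E'
from h import *
c=cam("top"); C=cloud(c); Z=C[...,2]; P=c["pixels"].astype(int); mx=P.max(-1); mn=P.min(-1)
yaw=lambda d:np.degrees(np.arctan2(d[1],d[0]))
b,a,_=blob(c,((mn>100)&(Z>.12)).astype(np.uint8),(355,392,145,178)); h=onz(c,*b,.14)[:2]
w,a2,_=blob(c,((mx<48)&(np.abs(Z-.1)<.02)).astype(np.uint8),(418,445,135,160)); w2=onz(c,*w,.10)[:2]
k,a3,_=blob(c,(mx<60).astype(np.uint8),(238,260,198,220)); k2=onz(c,*k,.101)[:2]
H=h
dx,dy=C[...,0]-H[0],C[...,1]-H[1]; r=np.hypot(dx,dy)
t=np.radians(108.4); s=dx*np.cos(t)+dy*np.sin(t); q=-dx*np.sin(t)+dy*np.cos(t)
def axis(zmin,s0,s1,w):
    m=[]
    for x in np.arange(s0,s1,.004):
        g=(np.abs(s-x)<.003)&(Z>zmin)&(Z<.126)&(np.abs(q)<w)
        if g.sum()>2: m.append((x,(q[g].min()+q[g].max())/2))
    return np.array(m)
n=axis(.09,.052,.098,.035); pf=np.polyfit(n[:,0],n[:,1],1)
rr=axis(.096,-.128,-.05,.03); pr=np.polyfit(rr[:,0],rr[:,1],1)
print("hub",b,h,"ball",w,a2,w2,np.hypot(*(h-w2)),"knob",k2)
print("aim ball->hub",yaw(h-w2),"target",yaw(k2-h),"ball->can",yaw(k2-w2))
print("nozzle fit slope deg",108.4+np.degrees(pf[0]),"offset",pf[1],"mean ang",108.4+np.degrees(np.mean(n[:,1]/n[:,0])))
print("rod slope",108.4+np.degrees(pr[0]),"offset",pr[1], "mean ang",108.4+np.degrees(np.mean(rr[:,1]/rr[:,0])))
# foot circle centre from the dark disc is occluded; drum centre from depth:
g=(np.abs(Z-.12)<.004)&(r<.05); e=cv2.minEnclosingCircle(np.stack([dx[g],dy[g]],1).astype(np.float32)); print("drum ctr rel hub",e)
E
python3 aim.py
```

```text
hub [374.0877193  160.29824561] [ 0.61441289 -0.0368113 ] ball [430.52083333 147.1875    ] 48 [ 0.65282189 -0.17268419] 0.14119735962406343 knob [0.52147602 0.24005952]
aim ball->hub 105.78471304253887 target 108.55529059655878 ball->can 107.65243429001013
nozzle fit slope deg 105.01400111179703 offset 0.0020637986295674662 mean ang 106.67243872521368
rod slope 105.51323447586613 offset 0.00019298175838621703 mean ang 105.37546122564191
drum ctr rel hub ((-0.0023733489215373993, 0.005061731208115816), 0.04459749534726143)
```

Aim is 105.8° against a target of 108.5°, so it needs about 2.7° more (roughly 5 mm at the finger).

Call:
drive_tool([
  [[0,0,1],[0,0,0]],
  [[0,0,1],[0,0,0]],
  [[0,0,0.1],[0,0,0]],
  [[-0.8,0,0],[0,0,0]],
  [[-0.8,0,0],[0,0,0]],
  [[-0.6,0,0],[0,0,0]],
  [[-0.2,0,0],[0,0,0]],
  [[0,0,0],[0,0,0]],
  [[0,0,0],[0,0,0]],
])

```text
t: 10.05
position: [0.6199, -0.14, 0.0823]
tcp_rot: [0.377, -3.117, 0.0]
ft_force: [-0.8, -0.7, -1.0]
gripper_width: 0.002
grip_force: 0.0
```

Call:
drive_tool([
  [[-0.1,0,0],[0,0,0]],
  [[-0.1,0,0],[0,0,0]],
  [[0,0,0],[0,0,0]],
])

```text
t: 10.35
position: [0.627, -0.1384, 0.0825]
tcp_rot: [0.378, -3.119, 0.0]
ft_force: [-0.2, 0.6, -0.7]
gripper_width: 0.004
grip_force: 0.0
```

```bash
python3 st.py; python3 look.py
```

```text
10.35 [ 0.627  -0.1384  0.0825] F [-0.2144  0.6227 -0.7415] 0.0043793998966818685 q [ 0.312   0.7687 -0.2341  1.6416  0.2367  0.7592  1.7809]
xyaw -166.17960268510492 z [-0.0001 -0.0002 -1.    ]
r 0.1024507057985549 yaw 277.13300934836224
[(-80, 50), (90, 42), (100, 108), (110, 101), (120, 6)]
noz line yaw 102.69687 through [0.5920507  0.03245914] mean dir 107.83356216699048 337
target 108.41634428428166
```

Call:
drive_tool([
  [[-0.05,0,0],[0,0,-0.1]],
  [[-0.05,0,0],[0,0,-0.1]],
  [[-0.05,0,0],[0,0,-0.1]],
  [[0,0,0],[0,0,0]],
])

```text
t: 10.8
position: [0.6315, -0.1373, 0.0824]
tcp_rot: [-0.419, 3.113, -0.0]
ft_force: [-0.6, -0.4, -0.2]
gripper_width: 0.006
grip_force: 0.5
```

```bash
python3 st.py; python3 look.py
```

```text
10.8 [ 0.6315 -0.1373  0.0824] F [-0.6299 -0.4293 -0.192 ] 0.005652234024007306 q [ 0.3125  0.7745 -0.2412  1.6291  0.2434  0.7675  1.8002]
xyaw -164.6586154647505 z [ 0.0001 -0.0003 -1.    ]
r 0.10209883090887059 yaw 279.70969360356855
[(-80, 39), (-70, 12), (90, 18), (100, 102), (110, 115), (120, 20)]
noz line yaw 105.57318 through [0.58897865 0.03122585] mean dir 110.44423779019992 336
target 108.41634428428166
```

Call:
drive_tool([
  [[0.3,0,0],[0,0,0]],
  [[0.6,0,0],[0,0,0]],
  [[0.8,0,0],[0,0,0]],
  [[0.8,0,0],[0,0,0]],
  [[0,0,-1],[0,0,0]],
  [[0,0,-1],[0,0,0]],
  [[0,0,-1],[0,0,0]],
  [[0,0,0],[0,0,0]],
])

```text
t: 11.65
position: [0.5617, -0.1571, 0.1765]
tcp_rot: [-0.418, 3.106, -0.004]
ft_force: [0.0, 0.4, -0.4]
gripper_width: 0.005
grip_force: 0.0
```

```bash
python3 st.py; python3 aim.py; python3 aim.py|grep aim; python3 - <<'E'
from h import *
c=cam("scene"); save(c,"s5.png")
P=c["pixels"]; cv2.imwrite("pics/s5c.png",cv2.resize(P[160:310,160:420,::-1],None,fx=3,fy=3,interpolation=2))
E
```

```text
11.65 [ 0.5617 -0.1571  0.1765] F [ 0.001   0.3842 -0.3653] 0.005184173690192892 q [ 0.4091  0.5731 -0.2854  1.7443  0.2057  0.8451  1.8694]
xyaw -164.6739614921537 z [ 0.008  -0.0015 -1.    ]
r 0.13139638370537673 yaw 246.38362828013265
hub [374.02608696 160.29565217] [ 0.61442081 -0.03667799] ball [429.43478261 144.43478261] 46 [ 0.65932162 -0.1705836 ] 0.14123312672150995 knob [0.52147602 0.24005952]
aim ball->hub 108.53716991805604 target 108.56509043012812 ball->can 108.55598690177308
nozzle fit slope deg 108.50784497813731 offset 0.0009495918643451412 mean ang 109.27005135331618
rod slope 108.0420777525048 offset -0.00015509619361430172 mean ang 108.14356340183275
drum ctr rel hub ((-0.002090353751555085, 0.00495225889608264), 0.04434587433934212)
aim ball->hub 108.6018283212783 target 108.52918877525644 ball->can 108.55288608493022
```

View pics/s5c.png

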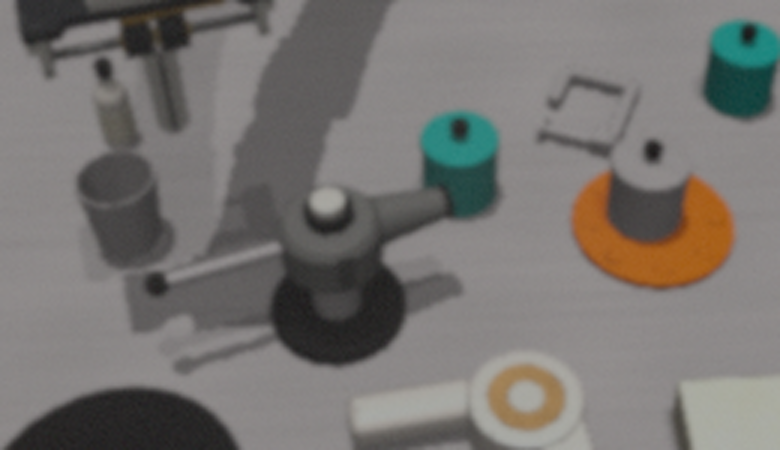

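The aim reads 108.55° against a target of 108.55°, and the scene view shows the nozzle on line with the steel canister. Now I'll move above the button.

Call:
drive_tool([
  [[0,0,-0.5],[0,0,0]],
  [[-0.55,0.68,0],[0,0,0]],
  [[-0.55,0.68,0],[0,0,0]],
  [[-0.55,0.68,0],[0,0,0]],
  [[-0.55,0.68,0],[0,0,0]],
  [[-0.55,0.68,0],[0,0,0]],
  [[0,0,0],[0,0,0]],
  [[0,0,0],[0,0,0]],
])

```text
t: 12.6
position: [0.6106, -0.0365, 0.1859]
tcp_rot: [0.421, -3.11, -0.0]
ft_force: [-0.1, -1.3, -0.5]
gripper_width: 0.006
grip_force: 0.0
```

```bash
python3 st.py; python3 - <<'E'
from h import *
d=np.load("top.npz"); c={k:d[k] for k in d.files}; C=cloud(c); r=np.hypot(C[...,0]-.6144,C[...,1]+.0367)
for a in range(0,44,4):
    g=(r>=a/1000)&(r<(a+4)/1000)&(C[...,2]>.05); print(a,g.sum(),np.round(np.percentile(C[...,2][g],[10,50,90]),4),c["pixels"][g].mean(0).round())
E
```

```text
12.6 [ 0.6106 -0.0365  0.1859] F [-0.0551 -1.3247 -0.5459] 0.006058340980246765 q [ 0.1889  0.6069 -0.2831  1.6427  0.2013  0.9237  1.6712]
xyaw -164.5898239085061 z [-0.003  -0.0003 -1.    ]
r 0.0037349643131057435 yaw 177.67699861160926
0 9 [0.1401 0.1414 0.1419] [121. 122. 124.]
4 32 [0.1399 0.1412 0.1432] [121. 122. 124.]
8 56 [0.1393 0.1409 0.1428] [126. 127. 129.]
12 66 [0.1318 0.1359 0.1409] [60. 59. 58.]
16 107 [0.1221 0.1317 0.1337] [25. 24. 24.]
20 89 [0.1184 0.1205 0.1239] [72. 71. 69.]
24 131 [0.1182 0.1203 0.1222] [77. 76. 74.]
28 157 [0.1179 0.1202 0.1222] [77. 76. 74.]
32 166 [0.118  0.1199 0.1219] [73. 72. 70.]
36 183 [0.1146 0.1171 0.1198] [50. 50. 49.]
40 215 [0.0861 0.1108 0.1172] [39. 38. 38.]
```

Call:
drive_tool([
  [[-0.12,-0.03,0.4],[0,0,0]],
  [[0,0,0.4],[0,0,0]],
  [[0,0,0.4],[0,0,0]],
  [[0,0,0.1],[0,0,0]],
  [[0,0,0],[0,0,0]],
  [[0,0,0],[0,0,0]],
])

```text
t: 13.2
position: [0.6155, -0.0366, 0.1486]
tcp_rot: [-0.419, 3.113, 0.0]
ft_force: [-0.2, -0.2, 0.5]
gripper_width: 0.006
grip_force: 0.0
```

```bash
python3 st.py
```

```text
13.2 [ 0.6155 -0.0366  0.1486] F [-0.1938 -0.155   0.5092] 0.006437739366307695 q [ 0.1807  0.6549 -0.2714  1.6685  0.2194  0.848   1.6553]
xyaw -164.6737904422214 z [ 0.0003  0.0001 -1.    ]
r 0.0012198870784073366 yaw 2.540519369753811
```

Centred over the button within about 1 mm. Pressing slowly now.

Call:
drive_tool([
  [[0,0,0.1],[0,0,0]],
  [[0,0,0.1],[0,0,0]],
  [[0,0,0.1],[0,0,0]],
  [[0,0,0.05],[0,0,0]],
  [[0,0,0.05],[0,0,0]],
  [[0,0,0],[0,0,0]],
])

```text
t: 13.8
position: [0.6156, -0.0365, 0.1367]
tcp_rot: [-0.419, 3.113, -0.0]
ft_force: [-0.2, -0.2, 3.4]
gripper_width: 0.001
grip_force: 2.0
```

Call:
drive_tool([
  [[0,0,0.05],[0,0,0]],
  [[0,0,0],[0,0,0]],
  [[0,0,0],[0,0,0]],
])

```text
t: 14.1
position: [0.6156, -0.0366, 0.1353]
tcp_rot: [-0.419, 3.113, -0.0]
ft_force: [-0.9, -0.8, 5.2]
gripper_width: 0.003
grip_force: 2.6
```

Call:
drive_tool([
  [[0,0,0.05],[0,0,0]],
  [[0,0,0],[0,0,0]],
])

```text
t: 14.3
position: [0.6157, -0.0366, 0.1351]
tcp_rot: [-0.419, 3.112, -0.001]
ft_force: [-2.6, -0.6, 12.5]
gripper_width: 0.004
grip_force: 6.7
```

Call:
drive_tool([
  [[0,0,0.04],[0,0,0]],
  [[0,0,0],[0,0,0]],
])

```text
t: 14.5
position: [0.6157, -0.0366, 0.135]
tcp_rot: [-0.419, 3.112, -0.001]
ft_force: [-4.8, 0.5, 19.7]
gripper_width: 0.004
grip_force: 10.0
```

The button bottomed out: the force climbs well past 5 N with no further travel. Lifting straight up, then moving aside to check the aim.

Call:
drive_tool([
  [[0,0,-0.1],[0,0,0]],
  [[0,0,-0.2],[0,0,0]],
  [[0,0,-0.4],[0,0,0]],
  [[0,0,-0.6],[0,0,0]],
  [[0,0,-0.7],[0,0,0]],
  [[0.6,-0.7,-0.2],[0,0,0]],
  [[0.6,-0.7,0],[0,0,0]],
  [[0.6,-0.7,0],[0,0,0]],
  [[0.6,-0.7,0],[0,0,0]],
  [[0.6,-0.7,0],[0,0,0]],
  [[0,0,0],[0,0,0]],
  [[0,0,0],[0,0,0]],
])

```text
t: 15.7
position: [0.5563, -0.1617, 0.1984]
tcp_rot: [-0.417, 3.114, 0.001]
ft_force: [-0.0, 0.5, 0.5]
gripper_width: 0.007
grip_force: 0.0
```

```bash
python3 st.py; python3 aim.py; python3 - <<'E'
from h import *
c=cam("top"); save(c,"t6.png"); C=cloud(c); r=np.hypot(C[...,0]-.6144,C[...,1]+.0367); print("button z",np.median(C[...,2][r<.008]))
E
```

```text
15.7 [ 0.5563 -0.1617  0.1984] F [-0.0181  0.5355  0.5328] 0.007241887242375452 q [ 0.4241  0.5463 -0.2919  1.7228  0.1912  0.9005  1.8902]
xyaw -164.74259234304952 z [-0.      0.0006 -1.    ]
r 0.13777645990772827 yaw 245.0918278810313
hub [374.10434783 160.34782609] [ 0.61430227 -0.03684308] ball [429.46808511 144.38297872] 47 [ 0.65944212 -0.17066676] 0.14123166281901697 knob [0.52147602 0.24005952]
aim ball->hub 108.63968178450786 target 108.53273218000011 ball->can 108.56759346246717
nozzle fit slope deg 108.9228853492817 offset 0.00027907613788687294 mean ang 109.14631885391259
rod slope 108.36231056707737 offset 0.00020471421168165852 mean ang 108.2182009768796
drum ctr rel hub ((-0.0012509465450420976, 0.005474916193634272), 0.0443718321621418)
button z 0.14123886873604724
```

View pics/t6.png

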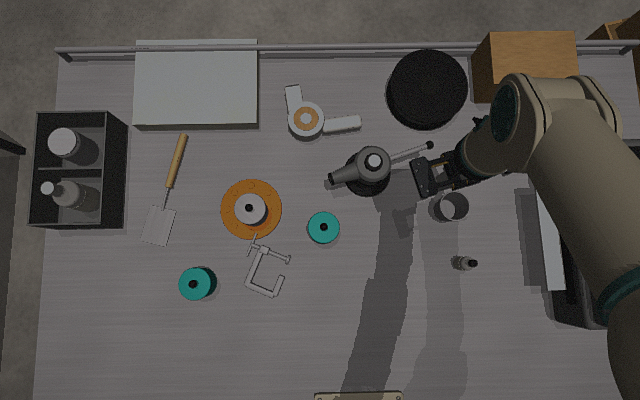

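The aim holds, with the ball at (429,144), button (374,160) and canister knob (249,208) in line. The button is back up at 0.141 m, the other things are where they were, and the arm is clear.

```bash
python3 -c "
from bench import *
print(hand_in())"
```

```text
the job is handed in; nothing more can be done
None
```

The blower is aimed at the steel canister to within about 0.1° by the camera; the button was pressed fully down, it came back up, and the job was handed in with the arm clear at about 16 s.

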